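# Face up the ink tub on its swivel stand

### The job

At this screen-printing stall, turn the ink tub on its swivel by rolling the lid's edge with a fingertip until its label squarely faces the front of the stand (the side with the stop bar, away from the robot), and let go of it while the tray is still pulled back. Then slide the tray gently forward by its upright tab, without slamming it, until it is fully home against the front stop, with the label still facing front. Press lightly (the lid and stand take no hard pushing), keep the tub upright in its dish and leave the bottle, cup and ink knife alone.

Things in the scene. Friction and masses are not known exactly. Their poses are not given: they have to be found in the camera images.
- stand: fixed plywood ink stand, 340 mm long, 150 wide; side rails 22 mm high, a 28 mm high wooden stop bar across its front end. Origin on the table, under where the tub's centre is when the tray is fully home; +x of the stand is its front (roughly away from the robot), z up
- tray (a joint): travel of the aluminium tray along the stand's +x: 0 m pulled back (as at the start), 0.070 m fully home at the hard stop. Sliding friction about 5 N, no spring: it stays where it is left
- tab (a point): centre of the top edge of the tray's upright aluminium tab (8 mm thick along x, 50 mm wide along y, its top 74.5 mm above the table, its foot 16.5 mm above the table); axes parallel to the stand's; it moves with the tray. The dish's centre lies 115 mm ahead (+x) of it
- dish_center (a point): centre of the inner floor (22.5 mm above the table) of the low black swivel dish on the tray; inner radius 52.5 mm, lip 5 mm above that floor. The dish turns without limit either way about its vertical axis against a bearing friction of about 0.05 N m; it is rigid downwards and sideways
- tub: white plastic ink tub with grey lid, about 0.6 kg, diameter 100 mm (lid 104 mm), standing loose in the dish with about 2.5 mm play; too wide to grip. Origin: centre of its underside; z up; its +x points out through the middle of the paper label, so the label faces front when tub +x is along stand +x
- label (a point): middle of the paper label (about 55 mm wide, 50 mm high), on the tub's wall, 50 mm from its axis and 37 mm above its underside. A narrow paper strip runs above it from the label over the lid's edge to the lid's centre, so the direction can be seen from above
- lid_top (a point): centre of the lid's plain flat top, on the tub's axis, 88 mm above its underside (about 110 mm above the table). The lid sits crooked: its edge is up to 2.5 mm higher on one side and as much lower on the other than here, so the height under the fingertip changes as the tub turns or the finger slides, and the contact is stiff. A press of 5 to 10 N grips well enough to turn the tub (some slip is usual); 20 N is too much for the lid, 25 N for the tray and stand
- bottle_c (a point): bystander: white plastic bottle, diameter 56 mm, 150 mm tall; point on its axis, half-way up
- cup_c (a point): bystander: clear mixing cup, diameter 72 mm, 85 mm tall; point on its axis, half-way up
- ink_knife: bystander: ink knife (spatula) 240 mm long lying along its own x; origin under its middle
There are look-alikes about, which are no part of the job. What is shaped like the tub but red or turquoise is not meant.

How it is judged:
On the way, in this order (a step that is already met when the one before it is completed fails the run):
1. the label faces the stand's front within 10 degrees, with the tray still pulled back (less than 30 mm in) and the fingers off the tub (angle between the x axis of tub and the x axis of stand, either way round below 0.175 rad and x of label in the frame of tab above 0.15 m and value of joint tray below 0.03 m and contact force between the fingers and tub below 0.1 N and angular speed of tub below 0.1 rad/s), for 0.2 s.
2. the tray is pushed fully home (within 2 mm) (value of joint tray above 0.068 m), for 0.2 s.
At the end, for the whole second after the job is handed in: tray fully home (within 2 mm of its 70 mm travel), label facing the stand's front within 10 degrees, tub upright (within 0.05 rad) and at rest in its dish (within 6 mm of its centre) (value of joint tray above 0.068 m and angle between the x axis of tub and the x axis of stand, either way round below 0.175 rad and x of label in the frame of tab above 0.15 m and angle between tub's own z axis and vertical below 0.05 rad and distance between tub and dish_center below 0.006 m and linear speed of tub below 0.02 m/s); the robot touches nothing.
It fails at once if the robot pushes on the tub or its lid with more than 20 N (contact force between any of the fingers, the arm and tub above 20 N).
It fails at once if the robot pushes on the stand, tray or dish with more than 25 N (contact force between any of the fingers, the arm and stand above 25 N).
It fails at once if the tray is slammed (faster than 0.15 m/s) (velocity of joint tray above 0.15 m/s).
It fails at once if the tub is tipped by more than 0.2 rad (angle between tub's own z axis and vertical above 0.2 rad).
It fails at once if a bystander is moved by more than 15 mm (distance of any of bottle_c, cup_c, ink_knife from where it was at the start of the episode above 0.015 m).
It also fails if it takes over 72 s, if anything falls off the work surface, if the arm or the gripper's body presses on something with over 40 N, if the wrist force passes 120 N, or if a joint passes its speed limit or range.

### The arm

A 6-joint arm with a two-finger parallel gripper is mounted at the origin on the work surface. World frame = base frame: x ahead of the robot, y to its left, z up, the work surface at z = 0. Lengths are in m, angles in rad, forces in N, time in s.
With the tool pointing down it reaches from about 0.3 to 0.875 m from the base axis. Payload 6.4 kg.
Tool frame: the origin (TCP) lies midway between the tips of the shut fingers; the grasp point (between the pads) lies 19 mm behind it; z points along the fingers, y is the line along which they close (so a half turn about z gives the same grasp; the last joint's range is limited). The gripper opens to 85 mm and grips with 20 to 120 N. Pads are 22 mm wide; open, the fingers measure 114 mm over their backs; the gripper's body (76 mm by 85 mm) begins 54 mm behind the grasp point. The pads swing forward as they close: fully open they stand 13 mm farther back than shut.
Start: joints at [-1.433, 0.181, 1.607, -0, 1.354, -0.206], TCP at [0.194, -0.541, 0.231] pointing down, gripper open.
Joint ranges: [-2.99, 2.99], [-0.89, 2.07], [0.3, 2.58], [-1.14, 4.28], [0, 2.63], [-3.12, 3.12]. Speed limits (rad/s): [2.57, 2.57, 3.01, 3.14, 3.14, 3.14].

### API

Orientations are given as a unit quaternion [w, x, y, z].
In Python, from bench import status, camera, ctrl gives the robot as it stands. The module is installed in compiled form; this text tells all that it offers.
- The arm moves only by the shell command python3 -m handwheel 'ROWS'. ROWS is JSON, a list that holds one entry, the list of rows, each a list of 7 numbers: the opening, from -1 (shut) to 1 (fully open), then the shift along the tool's x, y, z in cm, then the turn, a rotation vector about the tool's x, y, z in degrees. A call has 1 to 10 rows; each row is the pose to reach, as a shift and turn from the pose commanded when the call began, along the tool's axes at that moment; what a row does not reach only later rows make up. A row lasts 1/8 s, in which the tool goes at most 62.5 mm and 10.7 degrees, less where a joint would pass 70% of its speed; a pose out of reach is approached as far as the arm can. A call with a gripper value outside its range is refused whole. The fingers move at their own pace and stop on an object; the grip force is fixed at half the most. Time passes only in rows, so rows that repeat a pose let the fingers close. It gives the time, the measured TCP pose, the force, the opening and the grip force at its end, in the units of the state.
- status.get_obs(): the state, without advancing time (a new reading comes with each control period).
- camera(name): name is "side" or "top" or "wrist"; returns a dict with "frame" (400x640x3 uint8, blue, green, red), "depth" (400x640 float32, m along the optical axis (not along the pixel's ray), 0 where there is no reading), "fx", "fy", "cx", "cy" (pixels), "dist" ([k1, k2, p1, p2, k3] as OpenCV has them; the pictures are not rectified), "extrinsics" (4x4, takes a point from camera to world coordinates); the wrist camera has in their place "hand_eye" (4x4, takes a point from camera to tool coordinates, whose origin is the TCP and whose axes are the flange's). Camera axes: x right, y down, z forward; pixel columns grow to the right and rows downward; lengths in m; the calibration is good to about 2 mm. A picture is of the moment at which its call begins: read the wrist's pose just before it.
- ctrl.hand_in(): hands the job in; it is judged then, once.
The state is a dict: "time_s": time; "q": joint angles; "dq": joint speeds; "joint_efforts": joint torques, N m; "eef_pos": TCP position; "eef_rot": TCP orientation; "wrist_force": force on the tool from outside, world axes, zero at the start; "torque": the same for the moment, N m; "opening": opening from 0.0 (shut) to 1.0 (fully open); "grasp_force": force on a finger pad.
Only numpy, scipy, OpenCV 4.12 (cv2) and the standard library are available. Lean on these libraries where they do the work, as an engineer would, in place of code of your own. Each camera call takes 0.05 s, during which the arm holds its last target. There are 200 camera calls.

## Working session

There is one attempt and no reset: what is moved stays moved. The work goes in short steps, Python scripts to look and compute and a shell command to move; the robot and the scene stay as the last step left them, time stands still between calls to the robot, and variables do not carry over. Pictures are saved under pics/ and viewed, at most 10 in all, crops included, and the job is handed in when it is done.

```bash
mkdir -p pics; cat > h.py <<'E'
import numpy as np,cv2
from bench import status,camera,ctrl
from scipy.spatial.transform import Rotation as R
def ext(c,o=None):
    if 'extrinsics' in c: return np.array(c['extrinsics'])
    T=np.eye(4);q=o['eef_rot'];T[:3,:3]=R.from_quat([q[1],q[2],q[3],q[0]]).as_matrix();T[:3,3]=o['eef_pos']
    return T@np.array(c['hand_eye'])
def K(c): return np.array([[c['fx'],0,c['cx']],[0,c['fy'],c['cy']],[0,0,1.]])
def onplane(c,T,uv,z):
    p=cv2.undistortPoints(np.array(uv,float).reshape(-1,1,2),K(c),np.array(c['dist'],float))[:,0]
    d=np.c_[p,np.ones(len(p))]@T[:3,:3].T
    return T[:3,3]+d*((z-T[2,3])/d[:,2])[:,None]
def cloud(c,T):
    v,u=np.mgrid[0:400,0:640]
    p=cv2.undistortPoints(np.c_[u.ravel(),v.ravel()].astype(float).reshape(-1,1,2),K(c),np.array(c['dist'],float))[:,0]
    z=c['depth'].reshape(-1,1)
    return ((np.c_[p,np.ones(len(p))]*z)@T[:3,:3].T+T[:3,3]).reshape(400,640,3)
E
python3 - <<'E'
from h import *
o=status.get_obs();print(o['time_s'],o['eef_pos'],o['eef_rot'],o['wrist_force'])
for n in('top','side'):
    c=camera(n);cv2.imwrite(f'pics/{n}0.png',c['frame']);np.savez(f'{n}0.npz',**{k:np.array(v) for k,v in c.items()})
    print(n,np.round(ext(c,o),3).tolist())
E
```

```text
0.0 [ 0.19375017 -0.54078492  0.23035402] [-8.94014328e-04  9.85263204e-01  1.71042735e-01  4.57228759e-05] [-0.2865599   0.73055603 -0.59673061]
top [[-0.018, -0.98, 0.198, 0.486], [-1.0, 0.02, 0.008, 0.014], [-0.012, -0.198, -0.98, 0.822], [0.0, 0.0, 0.0, 1.0]]
side [[0.986, -0.073, 0.152, 0.451], [-0.168, -0.508, 0.845, -0.851], [0.016, -0.858, -0.513, 0.636], [0.0, 0.0, 0.0, 1.0]]
```

View pics/top0.png

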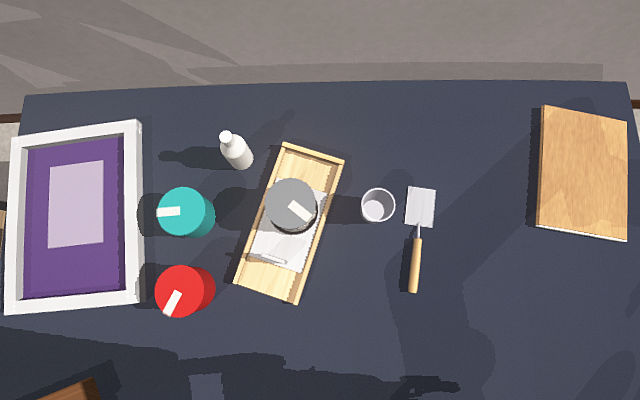

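View pics/side0.png

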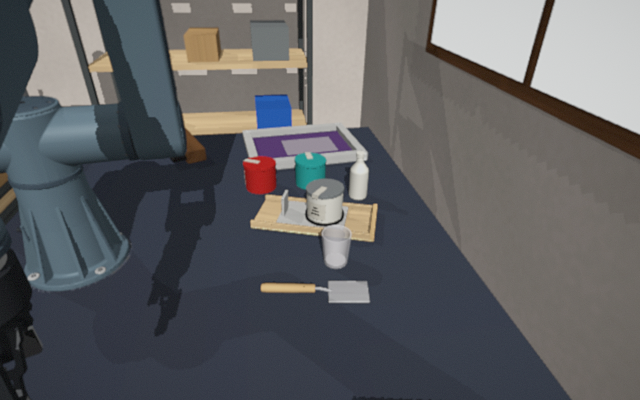

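The top view shows the tub's lid at about (292,205), with the paper strip pointing right and down towards (308,219). The tab is near (265,258), the stand's stop bar near (313,150), the bottle at (235,150) and the cup at (378,205). Next I measure these.

```bash
cat > meas.py <<'E'
from h import *
def measure(c,T,pred=None,verbose=1):
    P=cloud(c,T);f=c['frame'];hsv=cv2.cvtColor(f,cv2.COLOR_BGR2HSV)
    P[c['depth']==0]=-9
    Z=P[...,2]
    lid=(abs(Z-.11)<.009)&(hsv[...,1]<70)&(P[...,0]>.25)&(P[...,0]<.75)&(abs(P[...,1])<.25)
    n,l,s,_=cv2.connectedComponentsWithStats(lid.astype(np.uint8))
    i=1+np.argmax(s[1:,4]);m=(l==i)
    pts=P[m];ct,r=cv2.minEnclosingCircle(pts[:,:2].astype(np.float32))
    g=hsv[...,2][m];t=cv2.threshold(g.reshape(-1,1),0,255,cv2.THRESH_OTSU)[0]
    st=m&(hsv[...,2]>t)
    n,l,s,_=cv2.connectedComponentsWithStats(st.astype(np.uint8));st=l==1+np.argmax(s[1:,4])
    v,u=np.nonzero(st);q=onplane(c,T,np.c_[u,v],.11)[:,:2]
    d=q.mean(0)-ct;ax=np.linalg.svd(q-q.mean(0),full_matrices=0)[2][0];ax*=np.sign(ax@d)
    A=np.c_[pts[:,:2]-ct,np.ones(len(pts))];pl=np.linalg.lstsq(A,pts[:,2],rcond=None)[0]
    print('lid',np.round(ct,4),'r',round(r,4),'npx',m.sum(),'plane',np.round(pl,4),'strip n',len(q),'yaw via centre',np.degrees(np.arctan2(d[1],d[0])).round(1),'axis',np.degrees(np.arctan2(ax[1],ax[0])).round(1),'far',np.round(np.linalg.norm(q-ct,axis=1).max(),3))
    return P,hsv,np.array(ct)
E
python3 - <<'E'
from meas import *
c=dict(np.load('top0.npz'));T=c['extrinsics']
P,hsv,ct=measure(c,T)
Z=P[...,2]
wood=(hsv[...,0]>8)&(hsv[...,0]<30)&(hsv[...,1]>60)&(hsv[...,2]>110)&(abs(P[...,1])<.2)&(P[...,0]>.25)&(P[...,0]<.8)
tall=wood&(Z>.017)&(Z<.032)
for nm,m in(('wood',wood),('tall',tall)):
    q=P[m][:,:2].astype(np.float32);r=cv2.minAreaRect(q);print(nm,m.sum(),r,np.round(cv2.boxPoints(r),3).tolist())
# tab: above table .06-.08 near
tb=(Z>.055)&(Z<.082)&(np.hypot(P[...,0]-ct[0],P[...,1]-ct[1])<.16)&(P[...,0]<ct[0]-.06)
q=P[tb];print('tab',tb.sum(),q.mean(0) if tb.sum() else'',np.round(cv2.boxPoints(cv2.minAreaRect(q[:,:2].astype(np.float32))),3).tolist(),q[:,2].max())
for nm,(u,v) in dict(bottle=(235,150),cup=(378,205)).items(): print(nm,P[v,u])
E
```

```text
lid [0.62   0.0774] r 0.0525 npx 2083 plane [ 0.0351 -0.029   0.1108] strip n 243 yaw via centre -127.3 axis -129.7 far 0.052
wood 4646 ((0.5618495345115662, -0.027362927794456482), (0.3985915184020996, 0.3510911464691162), 70.20146942138672) [[0.32899999618530273, -0.1550000011920929], [0.6600000262260437, -0.27399998903274536], [0.7950000166893005, 0.10100000351667404], [0.46399998664855957, 0.2199999988079071]]
tall 1727 ((0.5598914623260498, -0.02525922656059265), (0.3853422999382019, 0.339315801858902), 70.94658660888672) [[0.3370000123977661, -0.15199999511241913], [0.6570000052452087, -0.2630000114440918], [0.7829999923706055, 0.10100000351667404], [0.4620000123977661, 0.21199999749660492]]
tab 90 [0.51223154 0.11460408 0.07405121] [[0.5, 0.09399999678134918], [0.5080000162124634, 0.09200000017881393], [0.5239999890327454, 0.13600000739097595], [0.5170000195503235, 0.13899999856948853]] 0.07758490785610295
bottle [0.73487574 0.19093531 0.10865089]
cup [ 0.63080386 -0.11625614  0.00623155]
```

```bash
cat > go.py <<'E'
from h import *
def plan(pos,yaw,tilt=0):
    o=status.get_obs();q=o['eef_rot'];R0=R.from_quat([q[1],q[2],q[3],q[0]])
    y=np.radians(yaw);x=np.array([np.cos(y),np.sin(y),0]);z=np.array([0,0,-1.])
    R1=R.from_matrix(np.c_[x,np.cross(z,x),z])
    s=R0.inv().apply(np.array(pos)-o['eef_pos'])*100
    print('shift cm',s.round(2),'rotvec deg',np.degrees((R0.inv()*R1).as_rotvec()).round(1))
E
python3 - <<'E'
from meas import *
from go import plan
c=dict(np.load('top0.npz'));T=c['extrinsics']
P,hsv,ct=measure(c,T);Z=P[...,2]
wood=(hsv[...,0]>8)&(hsv[...,0]<30)&(hsv[...,1]>60)&(hsv[...,2]>110)&(Z>.005)&(Z<.04)&(np.hypot(P[...,0]-.6,P[...,1]-.085)<.22)&(P[...,1]>-.05)
n,l,s,_=cv2.connectedComponentsWithStats(cv2.morphologyEx(wood.astype(np.uint8),cv2.MORPH_CLOSE,np.ones((5,5))))
m=wood
q=P[m][:,:2].astype(np.float32);r=cv2.minAreaRect(q);print(m.sum(),r,np.round(cv2.boxPoints(r),3).tolist())
a=np.radians(-40);plan([ct[0]+.038*np.cos(a),ct[1]+.038*np.sin(a),.23],50)
E
```

```text
lid [0.62   0.0774] r 0.0525 npx 2083 plane [ 0.0351 -0.029   0.1108] strip n 243 yaw via centre -127.3 axis -129.7 far 0.052
4053 ((0.598223865032196, 0.0858074426651001), (0.1504640281200409, 0.33933258056640625), 70.97298431396484) [[0.4129999876022339, 0.07000000029802322], [0.734000027179718, -0.04100000113248825], [0.7829999923706055, 0.10199999809265137], [0.4620000123977661, 0.21199999749660492]]
shift cm [ 62.88 -40.56   0.13] rotvec deg [ -0.1  -0.  -30.3]
```

```bash
python3 -m handwheel '[[[-1,6,-4,0,0,0,-3],[-1,12,-8,0,0,0,-6],[-1,18,-12,0,0,0,-9],[-1,24,-15.5,0,0,0,-12],[-1,30,-19.5,0,0,0,-15],[-1,36,-23,0,0,0,-18],[-1,42,-27,0,0,0,-21],[-1,48,-31,0,0,0,-24],[-1,53,-34,0,0,0,-27],[-1,56,-36,0,0,0,-30.3]]]'
python3 - <<'E'
from meas import *
from go import plan
o=status.get_obs();c=camera('wrist');T=ext(c,o);cv2.imwrite('pics/w1.png',c['frame'])
try: measure(c,T)
except Exception as e: print(e)
a=np.radians(-40);plan([.62+.038*np.cos(a),.0774+.038*np.sin(a),.125],50)
E
```

```text
time_s: 1.35
eef_pos: [0.5757, -0.0441, 0.231]
eef_rot: [-0.0, 0.906, 0.424, -0.0]
wrist_force: [0.4, -0.6, -0.0]
opening: 0.0
grasp_force: 0.0
lid [0.6214 0.0763] r 0.0524 npx 12221 plane [ 0.033  -0.028   0.1107] strip n 1462 yaw via centre -132.1 axis -131.5 far 0.052
shift cm [11.44 -0.35 10.65] rotvec deg [-0.  -0.3  0.5]
```

View pics/w1.png

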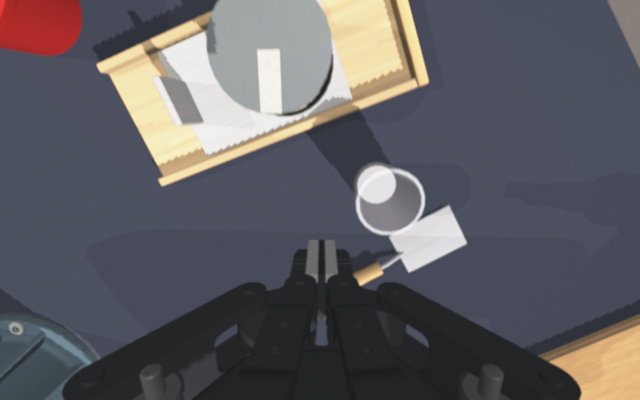

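The wrist view shows the lid at about (270,50), with the strip running down to (270,110), which is a yaw of −131.5°. The lid centre agrees with tab + 115 mm. I now go above the contact spot and come down.

```bash
python3 -m handwheel '[[[-1,4,-0.1,3,0,0,0],[-1,8,-0.2,6,0,0,0],[-1,11,-0.3,9,0,0,0],[-1,11.4,-0.3,10.3,0,-0.2,0.5],[-1,11.4,-0.3,10.6,0,-0.2,0.5],[-1,11.4,-0.3,10.6,0,-0.2,0.5]]]'
python3 -m handwheel '[[[-1,0,0,0.4,0,0,0],[-1,0,0,0.7,0,0,0],[-1,0,0,0.85,0,0,0],[-1,0,0,0.85,0,0,0]]]'
```

```text
time_s: 2.15
eef_pos: [0.6459, 0.0422, 0.1261]
eef_rot: [0.001, 0.908, 0.418, -0.001]
wrist_force: [0.3, 0.0, -0.1]
opening: 0.0
grasp_force: 0.0
time_s: 2.65
eef_pos: [0.6457, 0.0431, 0.1168]
eef_rot: [0.001, 0.908, 0.419, -0.002]
wrist_force: [-0.2, 0.1, 0.3]
opening: 0.002
grasp_force: 0.0
```

```bash
for i in 1; do python3 -m handwheel '[[[-1,0,0,0.1,0,0,0],[-1,0,0,0.2,0,0,0],[-1,0,0,0.2,0,0,0]]]'|grep -E 'pos|force'; done
python3 -m handwheel '[[[-1,0,0,0.05,0,0,0],[-1,0,0,0.1,0,0,0],[-1,0,0,0.1,0,0,0]]]'|grep -E 'pos|wrist'
```

```text
eef_pos: [0.6457, 0.0433, 0.1147]
wrist_force: [0.6, -0.2, 0.2]
grasp_force: 0.0
eef_pos: [0.6458, 0.0432, 0.1137]
wrist_force: [0.6, 0.4, -0.4]
```

```bash
python3 -m handwheel '[[[-1,0,0,0.04,0,0,0],[-1,0,0,0.04,0,0,0]]]'|grep -E 'pos|wrist'
```

```text
eef_pos: [0.6458, 0.0432, 0.1134]
wrist_force: [-0.4, -0.5, 0.3]
```

```bash
python3 -m handwheel '[[[-1,0,0,0.04,0,0,0],[-1,0,0,0.04,0,0,0]]]'|grep -E 'pos|wrist'
```

```text
eef_pos: [0.6458, 0.0432, 0.1129]
wrist_force: [0.4, -1.2, 0.4]
```

```bash
python3 -m handwheel '[[[-1,0,0,0.03,0,0,0],[-1,0,0,0.03,0,0,0]]]'|grep -E 'pos|wrist'
```

```text
eef_pos: [0.6458, 0.0432, 0.1127]
wrist_force: [-0.2, 0.1, -0.4]
```

```bash
python3 -m handwheel '[[[-1,0,0,0.03,0,0,0],[-1,0,0,0.03,0,0,0]]]'|grep -E 'pos|wrist'
```

```text
eef_pos: [0.6459, 0.0432, 0.1126]
wrist_force: [-0.1, -0.2, 0.6]
```

```bash
python3 -m handwheel '[[[-1,0,0,0.03,0,0,0],[-1,0,0,0.03,0,0,0]]]'|grep -E 'pos|wrist'
```

```text
eef_pos: [0.646, 0.0432, 0.1125]
wrist_force: [-0.2, -0.2, 3.4]
```

```bash
python3 -m handwheel '[[[-1,0,0,0.02,0,0,0],[-1,0,0,0.02,0,0,0]]]'|grep -E 'pos|wrist'
```

```text
eef_pos: [0.6461, 0.0432, 0.1124]
wrist_force: [-0.8, -0.5, 4.9]
```

```bash
python3 - <<'E'
from h import *
o=status.get_obs();q=o['eef_rot'];R0=R.from_quat([q[1],q[2],q[3],q[0]])
C=np.array([.621,.077,o['eef_pos'][2]])
for t in (2,5,10,15,20,30):
    d=R.from_euler('z',t,degrees=True).apply(o['eef_pos']-C)+C-o['eef_pos']
    d[2]=0
    print(t,(R0.inv().apply(d)*100).round(2))
E
```

```text
2 [ 0.14  0.03 -0.  ]
5 [ 0.36  0.07 -0.  ]
10 [ 0.73  0.1  -0.  ]
15 [ 1.09  0.1  -0.  ]
20 [ 1.46  0.07 -0.  ]
30 [ 2.18 -0.08 -0.01]
```

```bash
python3 -m handwheel '[[[-1,0,0,0.02,0,0,0],[-1,0.14,0.03,0.03,0,0,-2],[-1,0.36,0.07,0.03,0,0,-5],[-1,0.55,0.09,0.03,0,0,-7.5],[-1,0.73,0.10,0.03,0,0,-10],[-1,0.73,0.10,0.03,0,0,-10]]]'|grep -E 'pos|rot|wrist'
```

```text
eef_pos: [0.6521, 0.0481, 0.1124]
eef_rot: [0.001, 0.868, 0.496, -0.001]
wrist_force: [-0.4, 0.3, 5.9]
```

```bash
python3 - <<'E'
from meas import *
o=status.get_obs();print(o['eef_pos'],o['wrist_force']);c=camera('wrist');measure(c,ext(c,o))
c=camera('top');measure(c,ext(c))
E
```

```text
[0.6520532  0.04809092 0.11241825] [-0.4127254   0.32156378  5.91635916]
lid [0.6213 0.0763] r 0.0525 npx 22775 plane [ 0.0336 -0.0253  0.1106] strip n 13653 yaw via centre 146.8 axis 93.7 far 0.052
lid [0.6206 0.0768] r 0.0527 npx 1031 plane [ 0.0353 -0.0235  0.1108] strip n 762 yaw via centre -133.5 axis -87.3 far 0.053
```

```bash
python3 - <<'E'
from h import *
cv2.imwrite('pics/w2.png',camera('wrist')['frame'])
E
```

```text
(no output)
```

View pics/w2.png

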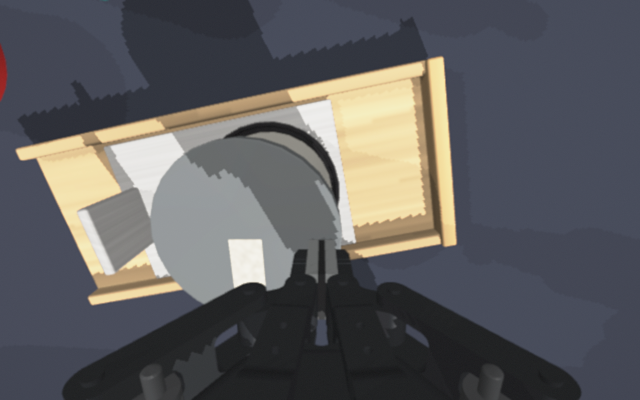

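The wrist view shows the finger at (320,240) on the lid's edge and the strip's inner end at (246,240–285). The arm's shadow upset the Otsu threshold, so I switch to the strip's warm tint.

```bash
python3 - <<'E'
import cv2,numpy as np
f=cv2.imread('pics/w2.png')
for p in((246,260),(200,200),(290,220),(250,180)): print(p,f[p[1],p[0]])
f=cv2.imread('pics/w1.png');print(f[90,270],f[50,240])
f=cv2.imread('pics/top0.png');print(f[212,300],f[195,285])
E
sed -i "s/^    g=hsv.*$/    g=f[...,2].astype(int)-f[...,0]/; s/^    st=m&.*$/    st=m\&(g>g[m].min()*0+TH)\&(f[...,2]>120)/; s/^def measure/TH=6\ndef measure/" meas.py
python3 - <<'E'
from meas import *
o=status.get_obs();c=camera('wrist');measure(c,ext(c,o))
c=camera('top');measure(c,ext(c))
E
```

```text
(246, 260) [228 237 240]
(200, 200) [158 155 150]
(290, 220) [106 106 104]
(250, 180) [107 106 103]
[235 241 243] [167 166 162]
[242 248 251] [170 168 168]
lid [0.6212 0.0763] r 0.0525 npx 22764 plane [ 0.0335 -0.0258  0.1106] strip n 1498 yaw via centre -120.6 axis -120.9 far 0.033
lid [0.6207 0.077 ] r 0.0527 npx 1028 plane [ 0.0316 -0.0217  0.1108] strip n 13 yaw via centre 89.5 axis 177.8 far 0.052
```

```bash
cat > arc.py <<'E'
from h import *
o=status.get_obs();q=o['eef_rot'];R0=R.from_quat([q[1],q[2],q[3],q[0]])
C=np.array([.6212,.0766,o['eef_pos'][2]])
print('r',np.linalg.norm(o['eef_pos']-C))
for t in range(3,31,3):
    d=R.from_euler('z',t,degrees=True).apply(o['eef_pos']-C)+C-o['eef_pos'];d[2]=0
    print(t,(R0.inv().apply(d)*100)[:2].round(2),end=' ')
E
python3 arc.py
```

```text
r 0.0419871641719069
3 [0.22 0.04] 6 [0.43 0.07] 9 [0.65 0.09] 12 [0.87 0.1 ] 15 [1.09 0.09] 18 [1.31 0.07] 21 [1.53 0.05] 24 [1.75 0.01] 27 [ 1.96 -0.04] 30 [ 2.17 -0.11]
```

```bash
python3 -m handwheel '[[[-1,0.22,0.04,0,0,0,-3],[-1,0.43,0.07,0,0,0,-6],[-1,0.65,0.09,0,0,0,-9],[-1,0.87,0.10,0,0,0,-12],[-1,1.09,0.09,0,0,0,-15],[-1,1.09,0.09,0,0,0,-15]]]'|grep -E 'pos|rot|wrist'; python3 arc.py
```

```text
eef_pos: [0.6588, 0.0568, 0.1125]
eef_rot: [0.001, 0.796, 0.605, -0.001]
wrist_force: [1.6, -0.9, 5.7]
r 0.04243737482334056
3 [0.22 0.04] 6 [0.44 0.07] 9 [0.66 0.09] 12 [0.88 0.1 ] 15 [1.1  0.09] 18 [1.33 0.08] 21 [1.55 0.05] 24 [1.76 0.01] 27 [ 1.98 -0.04] 30 [ 2.19 -0.1 ]
```

```bash
python3 -m handwheel '[[[-1,0.22,0.04,0,0,0,-3],[-1,0.44,0.07,0,0,0,-6],[-1,0.66,0.09,0,0,0,-9],[-1,0.88,0.10,0,0,0,-12],[-1,1.1,0.09,0,0,0,-15],[-1,1.33,0.08,0,0,0,-18],[-1,1.55,0.05,0,0,0,-21],[-1,1.76,0.01,0,0,0,-24],[-1,1.98,-0.04,0,0,0,-27],[-1,2.19,-0.10,0,0,0,-30]]]'|grep -E 'pos|rot|wrist'; python3 - <<'E'
from meas import *
exec(open('arc.py').read())
o=status.get_obs();c=camera('wrist');measure(c,ext(c,o))
E
```

```text
eef_pos: [0.6642, 0.0781, 0.1126]
eef_rot: [0.002, 0.612, 0.791, -0.001]
wrist_force: [3.7, -0.5, 3.6]
r 0.04299631064276613
3 [0.22 0.04] 6 [0.44 0.08] 9 [0.67 0.1 ] 12 [0.89 0.1 ] 15 [1.12 0.1 ] 18 [1.34 0.09] 21 [1.57 0.06] 24 [1.79 0.02] 27 [ 2.01 -0.03] 30 [ 2.22 -0.09] lid [0.6218 0.076 ] r 0.0525 npx 22687 plane [0.044  0.0052 0.1107] strip n 1486 yaw via centre -76.5 axis -75.9 far 0.032
```

```bash
python3 -m handwheel '[[[-1,0.22,0.01,0.02,0,0,-3],[-1,0.44,0.04,0.03,0,0,-6],[-1,0.67,0.06,0.03,0,0,-9],[-1,0.89,0.06,0.03,0,0,-12],[-1,1.12,0.06,0.03,0,0,-15],[-1,1.34,0.05,0.03,0,0,-18],[-1,1.57,0.02,0.03,0,0,-21],[-1,1.79,-0.02,0.03,0,0,-24],[-1,2.01,-0.07,0.03,0,0,-27],[-1,2.22,-0.13,0.03,0,0,-30]]]'|grep -E 'pos|rot|wrist'; python3 - <<'E'
from meas import *
exec(open('arc.py').read())
o=status.get_obs();c=camera('wrist');measure(c,ext(c,o))
E
```

```text
eef_pos: [0.6574, 0.0997, 0.1125]
eef_rot: [0.001, 0.386, 0.922, -0.001]
wrist_force: [2.9, 0.6, 5.3]
r 0.04293036497734488
3 [0.22 0.04] 6 [0.44 0.07] 9 [0.67 0.09] 12 [0.89 0.09] 15 [1.12 0.09] 18 [1.34 0.07] 21 [1.56 0.04] 24 [ 1.79 -0.  ] 27 [ 2.   -0.05] 30 [ 2.22 -0.12] lid [0.6219 0.0762] r 0.0526 npx 22162 plane [0.0347 0.0264 0.1106] strip n 1423 yaw via centre -44.0 axis -39.9 far 0.034
```

```bash
python3 -m handwheel '[[[-1,0.22,0.04,0,0,0,-3],[-1,0.44,0.07,0,0,0,-6],[-1,0.67,0.09,0,0,0,-9],[-1,0.89,0.09,0,0,0,-12],[-1,1.12,0.09,0,0,0,-15],[-1,1.34,0.07,0,0,0,-18],[-1,1.56,0.04,0,0,0,-21],[-1,1.56,0.04,0,0,0,-21],[-1,1.56,0.04,0,0,0,-21]]]'|grep -E 'pos|rot|wrist'; python3 - <<'E'
from meas import *
exec(open('arc.py').read())
o=status.get_obs();c=camera('wrist');measure(c,ext(c,o))
E
```

```text
eef_pos: [0.6463, 0.1114, 0.1124]
eef_rot: [0.001, 0.213, 0.977, -0.001]
wrist_force: [1.1, 1.8, 6.4]
r 0.042922158141180146
3 [0.22 0.04] 6 [0.44 0.06] 9 [0.67 0.08] 12 [0.89 0.08] 15 [1.12 0.07] 18 [1.34 0.05] 21 [1.56 0.02] 24 [ 1.78 -0.03] 27 [ 2.   -0.08] 30 [ 2.22 -0.15] lid [0.6225 0.0761] r 0.0528 npx 21657 plane [0.0212 0.0371 0.1106] strip n 1332 yaw via centre -21.1 axis -14.5 far 0.032
```

```bash
python3 -m handwheel '[[[-1,0,0,-0.3,0,0,0],[-1,0,0,-1.5,0,0,0],[-1,0,0,-6,0,0,0],[-1,0,0,-12,0,0,0],[-1,0,0,-12,0,0,0],[-1,0,0,-12,0,0,0]]]'|grep -E 'pos|wrist'; python3 - <<'E'
from meas import *
o=status.get_obs();c=camera('wrist');measure(c,ext(c,o));cv2.imwrite('pics/w3.png',c['frame'])
c=camera('top');cv2.imwrite('pics/t3.png',c['frame'][100:320,160:460]);measure(c,ext(c))
E
```

```text
eef_pos: [0.645, 0.1113, 0.2313]
wrist_force: [0.1, -0.3, -0.8]
lid [0.6229 0.0767] r 0.0526 npx 9493 plane [0.0198 0.0387 0.1106] strip n 1050 yaw via centre -20.0 axis -17.7 far 0.053
lid [0.6226 0.0778] r 0.0526 npx 1665 plane [0.0226 0.0411 0.1109] strip n 14 yaw via centre -33.8 axis -13.4 far 0.052
```

View pics/w3.png

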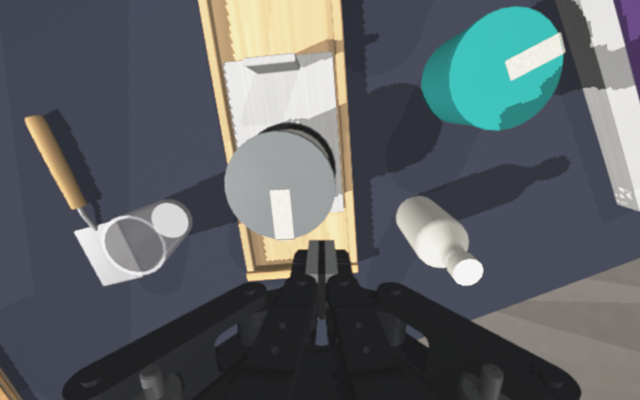

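The wrist view shows the strip running from (280,190) to (283,237) along the stand's axis, towards the stop bar. The label is about 1° from front and the finger is off the tub. Next I go behind the tab, which is at (272,63).

```bash
python3 - <<'E'
from go import plan
from meas import *
plan([.479,.126,.15],161);plan([.479,.126,.05],161)
E
```

```text
shift cm [15.61 -5.48  8.02] rotvec deg [-0.3 -0.2 -5.5]
shift cm [15.57 -5.43 18.02] rotvec deg [-0.3 -0.2 -5.5]
```

```bash
python3 -m handwheel '[[[-1,4,-1.4,0,0,0,-1.5],[-1,8,-2.8,0,0,0,-3],[-1,12,-4.2,0,0,0,-5],[-1,15.6,-5.4,0,-0.3,-0.2,-5.5],[-1,15.6,-5.4,0,-0.3,-0.2,-5.5],[-1,15.6,-5.4,4,-0.3,-0.2,-5.5],[-1,15.6,-5.4,8,-0.3,-0.2,-5.5],[-1,15.6,-5.4,8,-0.3,-0.2,-5.5]]]'|grep -E 'pos|rot|wrist'
python3 - <<'E'
from meas import *
from go import plan
o=status.get_obs();c=camera('wrist');P=cloud(c,ext(c,o));Z=P[...,2]
tb=(Z>.06)&(Z<.08)&(np.hypot(P[...,0]-.512,P[...,1]-.1146)<.05);q=P[tb];print(tb.sum(),q.mean(0),np.round(cv2.boxPoints(cv2.minAreaRect(q[:,:2].astype(np.float32))),3).tolist())
cv2.imwrite('pics/w4.png',c['frame']);plan([.479,.126,.05],161)
E
```

```text
eef_pos: [0.4784, 0.1264, 0.1478]
eef_rot: [-0.003, 0.165, 0.986, -0.0]
wrist_force: [-0.2, -0.0, -1.1]
277 [0.51150396 0.12052305 0.06823521] [[0.4970000088214874, 0.0949999988079071], [0.5040000081062317, 0.09200000017881393], [0.5239999890327454, 0.13699999451637268], [0.5170000195503235, 0.14000000059604645]]
shift cm [ 0.08 -0.08 10.01] rotvec deg [ 0.  -0.1 -0. ]
```

View pics/w4.png

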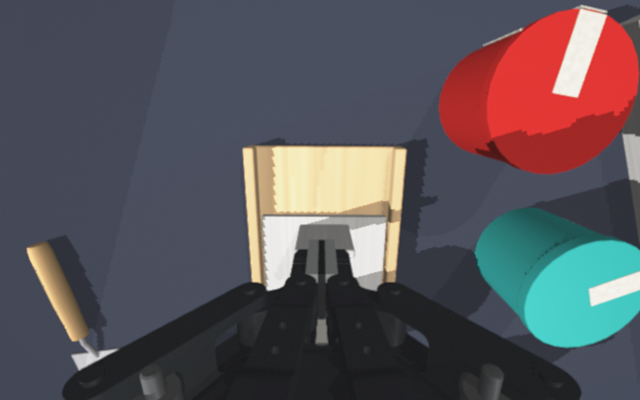

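The tab's rear face shows at (325,238), behind the fingertips at (320,260). The measured tab box is centred near (0.511, 0.116), so the finger is about 33 mm behind it and the way down is clear.

```bash
python3 -m handwheel '[[[-1,0,0,4,0,0,0],[-1,0,0,7,0,0,0],[-1,0,0,9,0,0,0],[-1,0,0,9.8,0,0,0],[-1,0,0,9.8,0,0,0]]]'|grep -E 'pos|rot|wrist'
python3 -m handwheel '[[[-1,-0.3,0,0,0,0,0],[-1,-0.6,0,0,0,0,0],[-1,-0.9,0,0,0,0,0],[-1,-1.1,0,0,0,0,0],[-1,-1.3,0,0,0,0,0],[-1,-1.3,0,0,0,0,0]]]'|grep -E 'pos|rot|wrist'
```

```text
eef_pos: [0.482, 0.1267, 0.0543]
eef_rot: [0.002, 0.165, 0.986, 0.001]
wrist_force: [-0.1, 0.9, 1.3]
eef_pos: [0.4934, 0.1225, 0.0534]
eef_rot: [0.001, 0.165, 0.986, 0.001]
wrist_force: [0.1, 0.4, -0.6]
```

```bash
python3 -m handwheel '[[[-1,-0.2,0,0,0,0,0],[-1,-0.4,0,0,0,0,0],[-1,-0.6,0,0,0,0,0],[-1,-0.8,0,0,0,0,0],[-1,-1.0,0,0,0,0,0],[-1,-1.2,0,0,0,0,0]]]'|grep -E 'pos|rot|wrist'
```

```text
eef_pos: [0.5036, 0.1189, 0.0533]
eef_rot: [0.0, 0.165, 0.986, 0.001]
wrist_force: [-5.0, 1.6, 4.6]
```

```bash
python3 -m handwheel '[[[-1,-0.25,0,0,0,0,0],[-1,-0.5,0,0,0,0,0],[-1,-0.75,0,0,0,0,0],[-1,-1.0,0,0,0,0,0],[-1,-1.25,0,0,0,0,0],[-1,-1.5,0,0,0,0,0],[-1,-1.75,0,0,0,0,0],[-1,-2.0,0,0,0,0,0],[-1,-2.25,0,0,0,0,0],[-1,-2.5,0,0,0,0,0]]]'|grep -E 'pos|rot|wrist'
python3 - <<'E'
from meas import *
o=status.get_obs();c=camera('wrist');measure(c,ext(c,o));c=camera('top');measure(c,ext(c))
E
```

```text
eef_pos: [0.5271, 0.1106, 0.0533]
eef_rot: [-0.0, 0.165, 0.986, 0.001]
wrist_force: [-5.2, 0.5, 3.7]Traceback (most recent call last):
  File "<stdin>", line 2, in <module>
  File "meas.py", line 13, in measure
    n,l,s,_=cv2.connectedComponentsWithStats(st.astype(np.uint8));st=l==1+np.argmax(s[1:,4])
                                                                          ~~~~~~~~~^^^^^^^^^
    return _wrapfunc(a, 'argmax', axis=axis, out=out, **kwds)
    return bound(*args, **kwds)
ValueError: attempt to get argmax of an empty sequence
```

```bash
python3 -m handwheel '[[[-1,-0.25,0,0,0,0,0],[-1,-0.5,0,0,0,0,0],[-1,-0.75,0,0,0,0,0],[-1,-1.0,0,0,0,0,0],[-1,-1.25,0,0,0,0,0],[-1,-1.5,0,0,0,0,0],[-1,-1.75,0,0,0,0,0],[-1,-2.0,0,0,0,0,0],[-1,-2.25,0,0,0,0,0],[-1,-2.5,0,0,0,0,0]]]'|grep -E 'pos|rot|wrist'
python3 -m handwheel '[[[-1,-0.15,0,0,0,0,0],[-1,-0.3,0,0,0,0,0],[-1,-0.45,0,0,0,0,0],[-1,-0.6,0,0,0,0,0],[-1,-0.75,0,0,0,0,0],[-1,-0.9,0,0,0,0,0],[-1,-0.9,0,0,0,0,0]]]'|grep -E 'pos|rot|wrist'
```

```text
eef_pos: [0.5507, 0.1024, 0.0532]
eef_rot: [-0.0, 0.165, 0.986, 0.0]
wrist_force: [-4.8, 0.5, 3.3]
eef_pos: [0.5594, 0.0994, 0.0532]
eef_rot: [0.0, 0.165, 0.986, 0.0]
wrist_force: [-5.2, 0.8, 2.2]
```

```bash
python3 -m handwheel '[[[-1,-0.06,0,0,0,0,0],[-1,-0.12,0,0,0,0,0],[-1,-0.18,0,0,0,0,0],[-1,-0.24,0,0,0,0,0],[-1,-0.24,0,0,0,0,0]]]'|grep -E 'pos|wrist'
```

```text
eef_pos: [0.5617, 0.0985, 0.0532]
wrist_force: [-5.3, 0.4, 1.1]
```

```bash
python3 -m handwheel '[[[-1,-0.05,0,0,0,0,0],[-1,-0.1,0,0,0,0,0],[-1,-0.1,0,0,0,0,0]]]'|grep -E 'pos|wrist'
```

```text
eef_pos: [0.5626, 0.0982, 0.0532]
wrist_force: [-5.3, 1.1, 2.4]
```

```bash
python3 -m handwheel '[[[-1,-0.05,0,0,0,0,0],[-1,-0.1,0,0,0,0,0],[-1,-0.1,0,0,0,0,0]]]'|grep -E 'pos|wrist'
```

```text
eef_pos: [0.5636, 0.0979, 0.0532]
wrist_force: [-4.7, 0.1, 3.0]
```

```bash
python3 -m handwheel '[[[-1,-0.05,0,0,0,0,0],[-1,-0.1,0,0,0,0,0],[-1,-0.1,0,0,0,0,0]]]'|grep -E 'pos|wrist'
```

```text
eef_pos: [0.5645, 0.0976, 0.0532]
wrist_force: [-5.0, -1.0, 1.8]
```

```bash
python3 -m handwheel '[[[-1,-0.04,0,0,0,0,0],[-1,-0.08,0,0,0,0,0],[-1,-0.08,0,0,0,0,0]]]'|grep -E 'pos|wrist'
```

```text
eef_pos: [0.5652, 0.0973, 0.0532]
wrist_force: [-5.4, -0.2, 2.5]
```

```bash
python3 -m handwheel '[[[-1,-0.04,0,0,0,0,0],[-1,-0.08,0,0,0,0,0],[-1,-0.08,0,0,0,0,0]]]'|grep -E 'pos|wrist'
```

```text
eef_pos: [0.5653, 0.0973, 0.0532]
wrist_force: [-7.4, 0.3, 4.7]
```

```bash
python3 -m handwheel '[[[-1,-0.04,0,0,0,0,0],[-1,-0.08,0,0,0,0,0],[-1,-0.08,0,0,0,0,0]]]'|grep -E 'pos|wrist'
```

```text
eef_pos: [0.5653, 0.0973, 0.0532]
wrist_force: [-11.3, 1.1, 7.5]
```

Tip position stopped changing while the force rose, so the tray is at the stop. I back off and check.

```bash
python3 -m handwheel '[[[-1,0.3,0,0,0,0,0],[-1,1.5,0,0,0,0,0],[-1,3,0,0,0,0,0],[-1,3,0,-2,0,0,0],[-1,3,0,-7,0,0,0],[-1,3,0,-12,0,0,0],[-1,3,0,-18,0,0,0],[-1,6,0,-18,0,0,0],[-1,6,0,-18,0,0,0],[-1,6,0,-18,0,0,0]]]'|grep -E 'pos|wrist'; python3 - <<'E'
from meas import *
o=status.get_obs();print(o['time_s'])
c=camera('top');cv2.imwrite('pics/t5.png',cv2.resize(c['frame'][100:320,160:460],None,fx=2,fy=2));
try:
  P,h,ct=measure(c,ext(c));Z=P[...,2]
  tb=(Z>.055)&(Z<.082)&(np.hypot(P[...,0]-.578,P[...,1]-.092)<.05)&(P[...,0]<ct[0]-.055);q=P[tb];print(tb.sum(),q.mean(0),cv2.minAreaRect(q[:,:2].astype(np.float32)))
except Exception as e: print(e)
c=camera('wrist');cv2.imwrite('pics/w5.png',c['frame'])
try: measure(c,ext(c,o))
except Exception as e: print(e)
E
```

```text
eef_pos: [0.5102, 0.1163, 0.2331]
wrist_force: [0.6, 0.3, -0.0]
22.0
lid [0.6891 0.0547] r 0.0531 npx 1991 plane [0.0218 0.0411 0.111 ] strip n 19 yaw via centre 61.7 axis -28.0 far 0.052
92 [0.57674139 0.08947111 0.07261273] ((0.5771694183349609, 0.08963889628648758), (0.04219657927751541, 0.00837994646281004), 72.54266357421875)
attempt to get argmax of an empty sequence
```

View pics/t5.png

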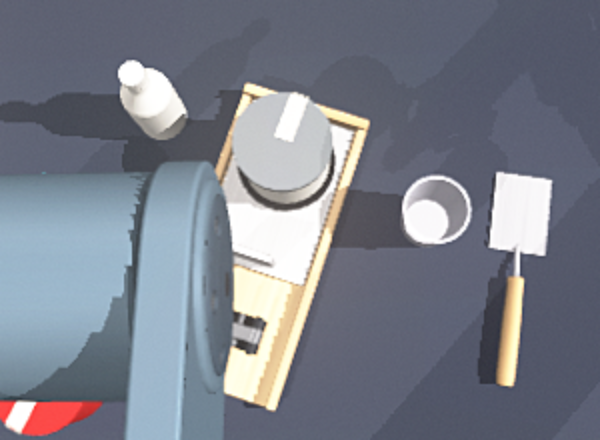

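The tub at (283,140) is at the stop bar with its strip parallel to the stand, and the lid has moved 70 mm. The cup, bottle and ink knife look undisturbed. One last check on the strip angle by brightness.

```bash
python3 - <<'E'
from h import *
c=camera('top');T=ext(c);P=cloud(c,T);f=c['frame']
m=(np.hypot(P[...,0]-.6891,P[...,1]-.0547)<.05)&(abs(P[...,2]-.111)<.01)&(f.min(2)>200)
v,u=np.nonzero(m);q=onplane(c,T,np.c_[u,v],.111)[:,:2];d=q.mean(0)-[.6891,.0547];a=np.linalg.svd(q-q.mean(0),full_matrices=0)[2][0]
print(len(q),np.degrees(np.arctan2(d[1],d[0])),np.degrees(np.arctan(a[1]/a[0])))
E
```

```text
1237 168.82037854259028 -14.813003589518681
```

```bash
python3 - <<'E'
from h import *
c=camera('top');T=ext(c);P=cloud(c,T);f=c['frame'];g=f.min(2)
r=(np.hypot(P[...,0]-.6891,P[...,1]-.0547)<.049)&(abs(P[...,2]-.111)<.01)
print(np.percentile(g[r],[5,50,80,90,99]))
for t in(225,235,245):
    m=r&(g>t);v,u=np.nonzero(m)
    if len(v)<20: continue
    q=onplane(c,T,np.c_[u,v],.111)[:,:2];d=q.mean(0)-[.6891,.0547];a=np.linalg.svd(q-q.mean(0),full_matrices=0)[2][0]
    print(t,len(q),np.degrees(np.arctan2(d[1],d[0])),np.degrees(np.arctan(a[1]/a[0])))
E
```

```text
[194. 202. 204. 253. 255.]
225 218 -23.67452320806884 -20.432732990047985
235 208 -22.84502935771325 -19.934576364631933
245 204 -22.41105394490609 -20.93201603728548
```

The yaw is about −20.5° to −22°, against −19° for the stand, which is well within 10°. I hand in.

```bash
python3 -c "
from bench import ctrl
print(ctrl.hand_in())"
```

```text
the job is handed in; nothing more can be done
None
```

I handed the job in at about 22 s on the robot's clock: the label faces the stand's front to within about 4°, measured in the top view, the tray is home against the stop (the lid moved about 70 mm), and the robot was clear of everything.

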